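Seat the proud module and test the foot pedal

ROBOT

A 6-joint arm with a two-finger parallel gripper is mounted at the origin on the work surface. World frame = base frame: x ahead of the robot, y to its left, z up, the work surface at z = 0. Lengths are in m, angles in rad, forces in N, time in s.
With the tool pointing down it reaches from about 0.3 to 0.85 m from the base axis. Payload 4.2 kg.
Tool frame: the origin (TCP) lies between the finger pads; the fingertips stand 25 mm ahead of it and the grasp point (between the pads) lies 6 mm ahead of it; y points along the fingers, x is the direction in which the jaws open and shut, and the axes are right-handed (so a half turn about y gives the same grasp; the last joint's range is limited). The gripper opens to 91 mm and grips with 3 to 60 N. Pads are 32 mm wide; open, the fingers measure 118 mm over their backs; the gripper's body (76 mm by 178 mm) begins 60 mm behind the grasp point.
Start: joints at [1.208, 0.32, 1.565, -0, 1.257, -0.02], TCP at [0.193, 0.542, 0.239] pointing down, gripper open.
Joint ranges: [-3.11, 3.11], [-0.84, 2.01], [0.21, 2.61], [-1.34, 4.49], [0.05, 2.63], [-2.56, 2.56]. Speed limits (rad/s): [2.57, 2.57, 3.14, 3.14, 3.14, 3.14].

INTERFACE

Orientations are given as a rotation vector (axis times angle).
In Python, from station import read_state, camera, job_done gives the robot as it stands.
- The arm moves only by the shell command python3 -m inch 'ROWS' [FORCE]. ROWS is JSON, a list that holds one entry, the list of rows, each a list of 5 numbers: the opening, from 0 (shut) to 1 (fully open), then the shift along the tool's x, y, z in cm, then the turn about the tool's y in degrees. In form: [[[gripper, tx, ty, tz, turn], ...]]. A call has 1 to 5 rows; each row is the pose to reach, as a shift and turn from the pose commanded when the call began, along the tool's axes at that moment; what a row does not reach only later rows make up. A row lasts 1/12 s, in which the tool goes at most 41.7 mm and 7.16 degrees, less where a joint would pass 70% of its speed; a pose out of reach is approached as far as the arm can. A call with a gripper value outside its range is refused whole. The fingers move at their own pace and stop on an object; FORCE is the grip in N (left out, the last holds). Time passes only in rows, so rows that repeat a pose let the fingers close. It gives the time, the measured TCP pose, the force and the opening at its end, in the units of the state.
- read_state(): the state, without advancing time (a new reading comes with each control period).
- camera(name): name is "scene" or "top"; returns a dict with "pixels" (400x640x3 uint8, blue, green, red), "intrinsics" (3x3 intrinsics, pixels), "R" (3x3) and "t" (3): a world point X has camera coordinates R X + t. Camera axes: x right, y down, z forward; pixel columns grow to the right and rows downward; lengths in m; the calibration is good to about 2 mm. A picture is of the moment at which its call begins. There is no depth.
- job_done(): hands the job in, once; it reports no verdict.
The state is a dict: "time_s": time; "q": joint angles; "qvel": joint speeds; "joint_torque": joint torques, N m; "tcp_pos": TCP position; "tcp_rot": TCP orientation; "force": force on the tool from outside, world axes, zero at the start; "wrist_torque": the same for the moment, N m; "width": finger opening in m.
Only numpy, scipy, OpenCV 4.12 (cv2) and the standard library are available. Lean on these libraries where they do the work, as an engineer would, in place of code of your own. Each camera call takes 0.05 s, during which the arm holds its last target.

TASK

One of the three plug-in modules on the blood mixer's control unit is standing proud of the other two: press it straight down until it is fully home, level with them. Then test the foot switch: press its treadle right down to its stop, hold it there for about a second, and let it come all the way back up. Leave the other things on the bench where they are.

Things in the scene. Friction and masses are not known exactly. Their poses are not given: they have to be found in the camera images.
- unit: Blood mixer control unit, fixed: white box with teal band, 206 x 326 mm (own x, y), flat deck 75 mm above the bench. Origin: centre of underside, z up. Three module bays on the deck at own x = 0, y = -130, -75, -20 mm. A white console with dark display, up to 142 mm above the bench, stands at y = +47 to +153 mm. Turned up to 17 degrees; left or right of the foot switch.
- loose_module_top (a point): Centre of the top of the plug-in module that stands proud, in any of the three bays (axes as the unit's, z up). Grey block with two thin dark lines, top 46 x 36 mm (x, y). Slides only straight down. Fully home, its top is 87 mm above the bench (12 mm above the deck), level with its two identical neighbours; at the start 16 to 22 mm higher. Press mid-top with closed fingertips.
- loose_module (a joint): Travel of the proud module in m: 0 = pulled up 22 mm, 0.022 = fully home on its stop; grows as it is pressed down. Starts between 0 and 0.006. Stiff sliding fit: about 8 N moves it, and it stays where it is left.
- module_b_top (a point): Centre of the top face of another module, identical, already home and fixed; 55 mm or 110 mm from the proud one.
- module_c_top (a point): Centre of the top face of the third module, identical, already home and fixed.
- footswitch: Foot switch standing on the bench, fixed: black rubber base pad 170 x 110 x 12 mm (own x, y, z) with a grey hinge block at its own -x end, nearer the robot. Origin: centre of its underside, z up. It carries the aluminium treadle.
- treadle_press (a point): Where to press the treadle: on its upper face and centre line, 105 mm from the hinge axis, 33 mm from the free end; moves with it. Aluminium plate 140 x 90 x 8 mm with dark ribs. Hinge axis along the foot switch's y at own x = -60 mm, 40 mm up; slopes up 15.5 degrees towards own +x (as the point's x). Point is 72 mm above the bench when up, 47 mm on the stop.
- treadle (a joint): Angle of the treadle in rad: 0 = up (rest), 0.24 = fully down on its stop; grows as it is pressed. A spring returns it: at the press point about 3.5 N starts it and 10 N holds it on the stop.
- dish: Bystander: round steel dish, 110 mm across, 35 mm high, loose. Origin: centre of its underside.
- tape_roll: Bystander: roll of paper tape lying flat, 72 mm across, 25 mm high, loose. Origin: centre of its underside.
- carton: Bystander: white carton 100 x 140 x 70 mm, loose. Origin: centre of its underside.
- jar: Bystander: white plastic jar, 64 mm across, 85 mm high, loose. Origin: centre of its underside.
Things that resemble listed ones, but are neither listed nor needed, are in the scene too. There is more than one size of the footswitch; the job needs the smallest.

How it is judged:
On the way, in this order (a step that is already met when the one before it is completed fails the run):
1. the proud module is pressed fully home (value of joint loose_module above 0.02 m), for 0.2 s.
2. then the treadle is held down on its stop, at least 0.6 s (value of joint loose_module above 0.02 m and value of joint treadle above 0.21 rad), for 0.6 s.
At the end, for the whole second after the job is handed in: The module that stood proud is home (joint within 2 mm of its stop), the treadle is back up (within 0.04 rad of rest) after having been held within 0.03 rad of its stop for 0.6 s, and dish, tape roll, carton and jar stand upright within 30 mm of where they were (value of joint loose_module above 0.02 m and value of joint treadle below 0.04 rad and distance of each of dish, tape_roll, carton, jar from where it was at the start of the episode below 0.03 m and angle between each of dish, tape_roll, carton, jar's own z axis and vertical below 0.3 rad); the robot touches nothing.
It fails at once if a bystander is knocked over or pushed more than 30 mm (distance of any of dish, tape_roll, carton, jar from where it was at the start of the episode above 0.03 m or angle between any of dish, tape_roll, carton, jar's own z axis and vertical above 0.5 rad).
It also fails if it takes over 48 s, if anything falls off the work surface, if the arm or the gripper's body presses on something with over 40 N, if the wrist force passes 120 N, or if a joint passes its speed limit or range.

## Working session

There is one attempt and no reset: what is moved stays moved. The work goes in short steps, Python scripts to look and compute and a shell command to move; the robot and the scene stay as the last step left them, time stands still between calls to the robot, and variables do not carry over. Pictures are saved under pics/ and viewed, and the job is handed in when it is done.

```bash
mkdir -p pics; ls; python3 - <<'E'
from station import *
import cv2
for n in("scene","top"):
    c=camera(n); cv2.imwrite(f"pics/{n}0.png",c["pixels"]); print(n,c["intrinsics"],c["R"],c["t"])
s=read_state(); print(s)
E
```

```text
pics
scene [[520.07063614   0.         329.08770047]
 [  0.         520.07063614 198.23575351]
 [  0.           0.           1.        ]] [[-0.4662021   0.88466982 -0.00386069]
 [ 0.58513235  0.3050733  -0.7513657 ]
 [-0.66353277 -0.35254728 -0.65987475]] [ 0.25963455 -0.24833462  2.10905482]
top [[497.48005677   0.         320.83359373]
 [  0.         497.48005677 203.90756519]
 [  0.           0.           1.        ]] [[-0.01901689 -0.99975738  0.0111147 ]
 [-0.98886605  0.01716641 -0.14781491]
 [ 0.14758825 -0.01380193 -0.98895258]] [-0.00308351  0.50840182  1.69831245]
{'time_s': 0.1, 'q': array([ 1.20801099e+00,  3.20184016e-01,  1.56551928e+00, -5.26671868e-05,
        1.25740604e+00, -2.00239170e-02]), 'qvel': array([-0.00106586, -0.00209648, -0.00163496, -0.00047019,  0.00026839,
       -0.00189075]), 'joint_torque': array([ 2.37057384e-04, -4.13336527e+01, -2.32509398e+01,  7.29687628e-02,
        4.22728155e-02, -5.99728787e-05]), 'tcp_pos': array([0.19313491, 0.54116537, 0.23824423]), 'tcp_rot': array([-1.35298915, -0.95222397,  0.95425707]), 'force': array([-0.513503  , -0.35660508, -0.51709661]), 'wrist_torque': array([ 0.00887585, -0.0277952 ,  0.05168167]), 'width': 0.09125334577292157}
```

View pics/scene0.png

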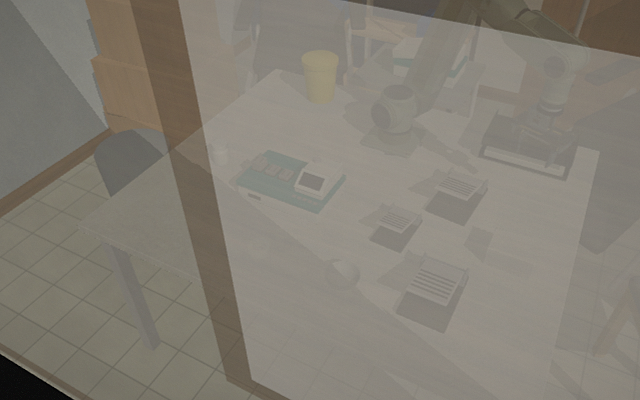

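View pics/top0.png

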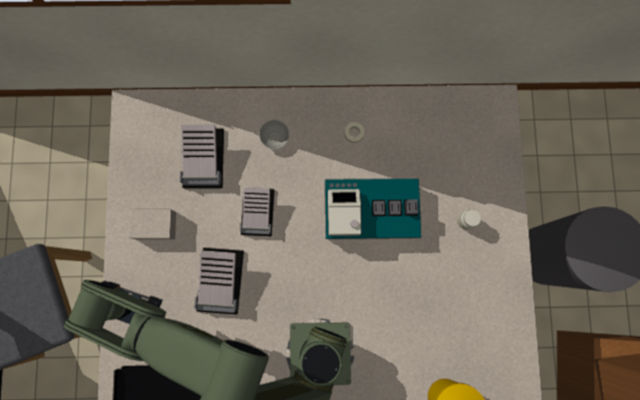

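```bash
python3 - <<'E'
from station import *
from scipy.spatial.transform import Rotation as R
s=read_state(); print(R.from_rotvec(s['tcp_rot']).as_matrix().round(3))
E
```

```text
[[ 0.336 -0.    -0.942]
 [ 0.942 -0.001  0.336]
 [-0.002 -1.    -0.   ]]
```

```bash
python3 - <<'E'
import cv2,numpy as np
t=cv2.imread("pics/top0.png"); s=cv2.imread("pics/scene0.png")
a=cv2.resize(t[165:255,225:435],None,fx=3.8,fy=3.8,interpolation=cv2.INTER_CUBIC); cv2.imwrite("pics/t1.png",a)
def st(c):
    c=c.astype(float);lo=np.percentile(c,1);hi=np.percentile(c,99);return np.clip((c-lo)/(hi-lo)*255,0,255).astype(np.uint8)
a=cv2.resize(st(s[140:220,230:355]),None,fx=6,fy=6,interpolation=cv2.INTER_CUBIC); cv2.imwrite("pics/s1.png",a)
a=cv2.resize(st(s[160:340,360:500]),None,fx=3.3,fy=3.3,interpolation=cv2.INTER_CUBIC); cv2.imwrite("pics/s2.png",a)
E
```

```text
(no output)
```

View pics/t1.png

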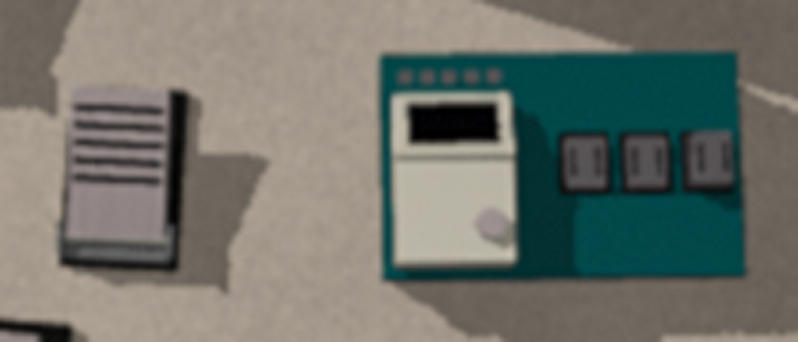

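View pics/s1.png

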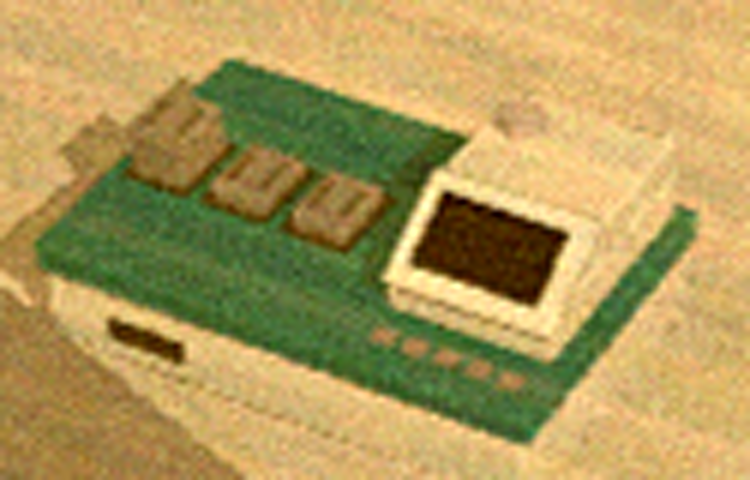

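View pics/s2.png

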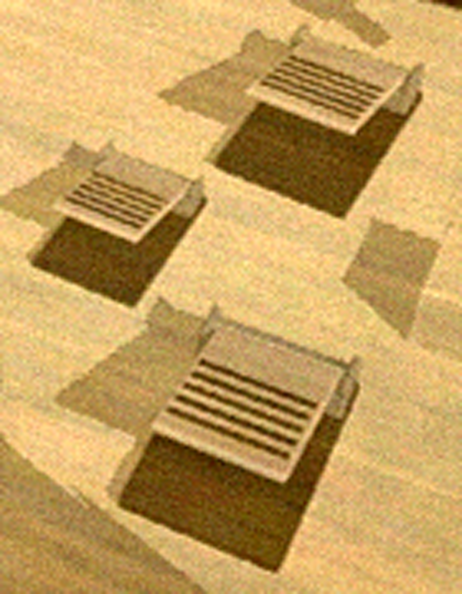

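Candidates, top view. Modules: (379,208), (395,208) and (411,207). The last is higher and offset in both views, so it is the proud one. Foot switches: (202,155) large, (219,280) medium and (257,211) smallest, so I choose the last. Next I'll measure both.

```bash
cat > h.py <<'E'
import cv2,numpy as np
from station import camera,read_state
def ray(c,uv,z):
    K,R,t=c["intrinsics"],c["R"],c["t"]
    d=R.T@np.linalg.solve(K,np.array([uv[0],uv[1],1.])); o=-R.T@t
    return o+d*(z-o[2])/d[2]
def proj(c,X):
    p=c["intrinsics"]@(c["R"]@np.asarray(X)+c["t"]); return p[:2]/p[2]
def tri(ca,a,cb,b):
    A=[];B=[]
    for c,u in((ca,a),(cb,b)):
        d=c["R"].T@np.linalg.solve(c["intrinsics"],np.array([u[0],u[1],1.])); d/=np.linalg.norm(d)
        o=-c["R"].T@c["t"]; P=np.eye(3)-np.outer(d,d); A.append(P);B.append(P@o)
    return np.linalg.lstsq(np.vstack(A),np.hstack(B),rcond=None)[0]
E
python3 - <<'E'
from h import *
c=camera("top"); im=c["pixels"]; hsv=cv2.cvtColor(im,cv2.COLOR_BGR2HSV)
m=cv2.inRange(hsv,(80,100,40),(100,255,255))
cs,_=cv2.findContours(m,cv2.RETR_EXTERNAL,cv2.CHAIN_APPROX_NONE); k=max(cs,key=cv2.contourArea)
bx=cv2.boxPoints(cv2.minAreaRect(k)); print(bx)
P=np.array([ray(c,p,.075) for p in bx]); print(P.round(4), [np.linalg.norm(P[i]-P[i-1]).round(4) for i in range(4)])
ctr=P.mean(0); 
# own y axis: long edge toward +y
e=max([(P[i]-P[i-1]) for i in range(4)],key=np.linalg.norm); e=e*np.sign(e[1]); yaw=np.arctan2(-e[0],e[1]); print("ctr",ctr,"yaw deg",np.degrees(yaw))
for oy in(-.13,-.075,-.02):
    w=ctr[:2]+np.array([-np.sin(yaw),np.cos(yaw)])*oy
    print(oy,w.round(4),proj(c,[*w,.087]).round(1),proj(c,[*w,.106]).round(1))
# foot switch black pad / treadle
sub=hsv[180:245,235:280]
print(np.array2string(sub[::4,::3,2],max_line_width=200))
E
```

```text
[[324.85184 179.5494 ]
 [419.4575  178.42314]
 [420.1547  236.98628]
 [325.54904 238.11253]]
[[ 0.5872 -0.0272  0.075 ]
 [ 0.5856 -0.3536  0.075 ]
 [ 0.3836 -0.3461  0.075 ]
 [ 0.3856 -0.0255  0.075 ]] [np.float64(0.2016), np.float64(0.3263), np.float64(0.2022), np.float64(0.3206)]
ctr [ 0.48548683 -0.18811693  0.075     ] yaw deg -0.26784728715037454
-0.13 [ 0.4849 -0.3181] [411.2 207. ] [412.3 206.2]
-0.075 [ 0.4851 -0.2631] [395.  207.2] [395.9 206.4]
-0.02 [ 0.4854 -0.2081] [378.9 207.4] [379.6 206.6]
[[111 113 169 164 168 165 164 165 161 163 161 163 162 159 163]
 [110 131 166 167 165 167 166 166 164 163 159 166 162 166 163]
 [109 107 168 159 150 149 145 149 152 156 159 154 120 152 167]
 [108 106 162 121  95  99  99 110 120 125 134 142  13  63 117]
 [166 160 165 131 125 131 146 146 146 145 144 138  13  83 136]
 [166 166 158 142 141 145 146 148 149 136 134 122  13  89 147]
 [166 166 157 140 145 135 126 123 115 115 111 108   6  93 147]
 [170 169 160 126 112  99 109  86  86  72  55  97   5  96 113]
 [167 169 145 102  81  68  58  58  56  56  59  94   5 112 111]
 [164 172 116 144 143 146 143 145 143 145 145 103   7 110 110]
 [166 168 114 146 143 145 141 144 143 143 143  95  13 111 109]
 [167 167  77 147 143 143 141 143 142 143 143  90  31 110 109]
 [165 165  69  88  92  92 102 106 112 118 123 116  42 111 110]
 [167 172  60  58  80  82  92  93  95 100 101  91  43 110 111]
 [165 166 169 133 111  96  94  93  85  87  82  70  84 112 110]
 [166 169 171 165 171 170 164 146 155 161 152 145 148 145 141]
 [169 168 166 169 169 169 166 169 169 168 170 167 168 166 163]]
```

```bash
python3 - <<'E'
from h import *
c=camera("top"); s=camera("scene")
f=lambda p:(p[0]/3.8+225-.37,p[1]/3.8+165-.37)
g=lambda p:(p[0]/6+230-.4,p[1]/6+140-.4)
k=lambda p:(p[0]/3.3+360-.35,p[1]/3.3+160-.35)
print("mod tri",tri(c,f((709,159)),s,g((185,125))).round(4))
print("mod mid tri",tri(c,f((646,162)),s,g((262,173))).round(4))
FL,FR=[ray(c,f(p),.0807) for p in((73,88),(170,89))]
print("free corners",FL,FR,np.linalg.norm(FL-FR))
BL,BR=[ray(c,f(p),.012) for p in((60,265),(177,268))]
print("pad near",BL,BR,np.linalg.norm(BL-BR)); FRp=ray(c,f((188,92)),.012); print("pad far right",FRp,np.linalg.norm(FRp-BR))
print("free corners tri",tri(c,f((73,88)),s,k((135,240))).round(4),tri(c,f((170,89)),s,k((62,205))).round(4))
print("pad tri nearR",tri(c,f((177,268)),s,k((75,145))).round(4))
d=FRp-BR; yaw=np.arctan2(d[1],d[0]); e=FL-FR; yaw2=np.arctan2(-e[0],e[1]); e=BL-BR; yaw3=np.arctan2(-e[0],e[1]);print(np.degrees([yaw,yaw2,yaw3]))
for y in(yaw,yaw2,(yaw+yaw2+yaw3)/3):
    u=np.array([np.cos(y),np.sin(y)])
    cs=np.cos(np.radians(15.5)); sn=np.sin(np.radians(15.5))
    print("press from free",((FL+FR)/2)[:2]-u*.033*cs, "from pad near", ((BL+BR)/2)[:2]+u*(.085-.06+.105*cs-.004*sn))
print(read_state()['time_s'])
E
```

```text
mod tri [ 0.4843 -0.3141  0.0971]
mod mid tri [ 0.4851 -0.2611  0.0809]
free corners [0.562042   0.24997942 0.0807    ] [0.55965046 0.1629648  0.0807    ] 0.08704747069201317
pad near [0.40911276 0.27109269 0.012     ] [0.4043949  0.16335417 0.012     ] 0.10784175868016581
pad far right [0.56913765 0.1523695  0.012     ] 0.1651085574128135
free corners tri [0.5637 0.2518 0.071 ] [0.5584 0.1691 0.0754]
pad tri nearR [0.4098 0.1467 0.0234]
[-3.81470629 -1.57434086 -2.50737379]
press from free [0.52911688 0.20858775] from pad near [0.53158888 0.20889971]
press from free [0.52905843 0.20734578] from pad near [0.53181885 0.2137861 ]
press from free [0.52907997 0.20793246] from pad near [0.53173408 0.21147786]
0.25
```

```bash
python3 -m inch '[[[0,-3,0,-2.5,0],[0,-6,0,-5,0],[0,-9,0,-7.5,0],[0,-12,0,-10,0],[0,-15,0,-12.5,0]]]' 20; python3 -m inch '[[[0,-3,0,-2.5,0],[0,-6,0,-5,0],[0,-9,0,-7.5,0],[0,-12,0,-10,0],[0,-15,0,-12.5,0]]]'; python3 -m inch '[[[0,-3,0,-2.4,0],[0,-6,0,-4.8,0],[0,-9,0,-7.2,0],[0,-12,0,-9.6,0],[0,-15,0,-12,0]]]'
```

```text
time_s: 0.67
tcp_pos: [0.2607, 0.3565, 0.2388]
tcp_rot: [-1.352, -0.954, 0.954]
force: [0.3, -0.5, 0.5]
width: 0.061
time_s: 1.08
tcp_pos: [0.3279, 0.1732, 0.2391]
tcp_rot: [-1.352, -0.954, 0.953]
force: [0.8, -1.2, -0.4]
width: 0.0275
time_s: 1.5
tcp_pos: [0.3906, -0.0086, 0.2392]
tcp_rot: [-1.353, -0.954, 0.952]
force: [-0.0, 0.6, 0.0]
width: 0.0006
```

```bash
python3 -m inch '[[[0,-3,0,-2.2,0],[0,-6,0,-4.5,0],[0,-9,0,-6.7,0],[0,-12,0,-9,0],[0,-15,0,-11.2,0]]]'; python3 -m inch '[[[0,-3,0,-2.2,0],[0,-6,0,-4.5,0],[0,-9,0,-6.7,0],[0,-10.6,0,-7.7,0],[0,-10.6,0,-7.7,0]]]'; python3 - <<'E'
from h import *
s=read_state();p=s['tcp_pos'];print(p,s['q'])
d=np.array([.485,-.318])-p[:2];print("cm tx tz",100*(d@[.336,.942]),100*(d@[-.942,.336]))
for n in("top","scene"):
    c=camera(n);im=c["pixels"];u,v=proj(c,p+[0,0,-.025]).astype(int)
    cv2.imwrite(f"pics/{n}2.png",cv2.resize(im[v-60:v+60,u-70:u+70],None,fx=4,fy=4))
E
```

```text
time_s: 1.92
tcp_pos: [0.4457, -0.1876, 0.2389]
tcp_rot: [-1.352, -0.953, 0.952]
force: [0.1, 0.0, -0.2]
width: 0.0007
time_s: 2.33
tcp_pos: [0.4832, -0.3152, 0.238]
tcp_rot: [-1.355, -0.95, 0.951]
force: [-0.3, 0.6, 0.1]
width: 0.0003
[ 0.48315942 -0.31515408  0.23803973] [-5.97341164e-01  3.22681133e-01  1.56234713e+00 -1.11388708e-03
  1.25562593e+00 -1.82168736e+00]
cm tx tz -0.20624221663959919 -0.26900531599525507
```

```bash
python3 -m inch '[[[0,-0.2,3,-0.3,0],[0,-0.2,6,-0.3,0],[0,-0.2,8.5,-0.3,0],[0,-0.2,9,-0.3,0],[0,-0.2,9,-0.3,0]]]'; python3 - <<'E'
from h import *
s=read_state();p=s['tcp_pos'];print(p)
o=[]
for n in("top","scene"):
    c=camera(n);im=c["pixels"].astype(float);u,v=proj(c,p+[0,0,-.025]).astype(int);print(u,v)
    a=im[v-45:v+45,u-45:u+45];a=np.clip((a-a.min())/(np.percentile(a,99)-a.min())*255,0,255).astype(np.uint8)
    o.append(cv2.resize(a,(398,398),interpolation=cv2.INTER_CUBIC))
cv2.imwrite("pics/close3.png",np.hstack(o))
E
```

```text
time_s: 2.85
tcp_pos: [0.4835, -0.3122, 0.1477]
tcp_rot: [-1.347, -0.952, 0.954]
force: [-0.2, -0.6, 0.4]
width: 0.0003
[ 0.48350651 -0.31217498  0.14765464]
411 205
259 154
```

View pics/close3.png

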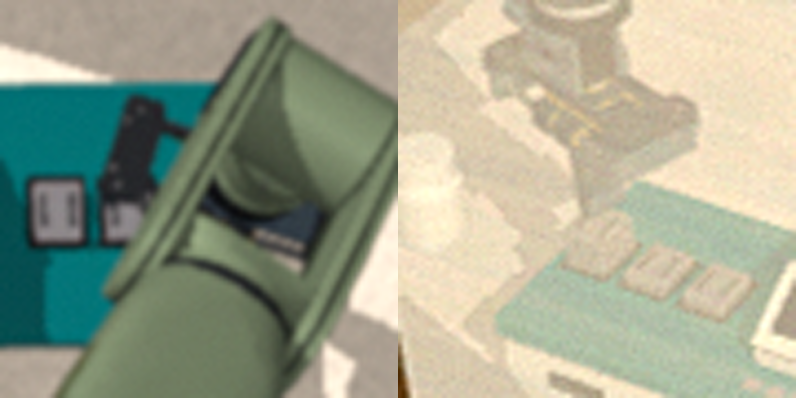

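```bash
python3 -m inch '[[[0,0,0,0,0],[0,0,0,0,0],[0,0,0,0,0]]]'; python3 - <<'E'
from h import *
c=camera("scene")
for y in(-.32,-.316,-.312): print(proj(c,[.485,y,.106]))
for i in range(6): s=read_state();print(s['tcp_pos'],s['force']);camera("top")
E
```

```text
time_s: 3.2
tcp_pos: [0.4852, -0.3144, 0.1503]
tcp_rot: [-1.355, -0.954, 0.953]
force: [0.1, -1.1, 0.0]
width: 0.0005
[258.05058732 157.93592485]
[259.00218559 158.2518916 ]
[259.95525263 158.56834603]
[ 0.48503581 -0.31438659  0.1500195 ] [ 0.56386875 -1.34227496 -0.05408525]
[ 0.48486664 -0.31433318  0.14972244] [-1.00726364  0.01071141 -0.53294025]
[ 0.48474422 -0.31430105  0.14944386] [-1.03249259  0.03539169  0.28807888]
[ 0.48469331 -0.31426579  0.1492688 ] [-0.12507693 -0.3228386  -0.4403515 ]
[ 0.48464305 -0.31421482  0.14912846] [ 0.25849354 -0.38894846 -1.12834856]
[ 0.48459739 -0.31420934  0.14902007] [ 0.28814765 -0.80393527 -0.83408081]
```

```bash
python3 -m inch '[[[0,-0.2,0.7,0,0],[0,-0.2,1.4,0,0],[0,-0.2,2,0,0],[0,-0.2,2.5,0,0],[0,-0.2,2.8,0,0]]]';python3 -m inch '[[[0,0,0.3,0,0],[0,0,0.5,0,0],[0,0,0.8,0,0],[0,0,0.9,0,0],[0,0,0.9,0,0]]]'
```

```text
time_s: 3.97
tcp_pos: [0.4839, -0.3163, 0.1209]
tcp_rot: [-1.352, -0.953, 0.953]
force: [-2.3, 0.3, 8.7]
width: 0.0003
time_s: 4.38
tcp_pos: [0.4839, -0.3163, 0.1123]
tcp_rot: [-1.353, -0.953, 0.953]
force: [-1.2, 0.7, 7.0]
width: 0.0003
```

```bash
python3 -m inch '[[[0,0,0.1,0,0],[0,0,0.2,0,0],[0,0,0.3,0,0],[0,0,0.3,0,0]]]'
```

```text
time_s: 4.72
tcp_pos: [0.4839, -0.3163, 0.1121]
tcp_rot: [-1.354, -0.954, 0.953]
force: [-6.3, 3.2, 22.5]
width: -0.0001
```

```bash
python3 -m inch '[[[0,0,-2,0,0],[0,0,-6,0,0],[0,0,-10,0,0],[0,0,-13,0,0],[0,0,-13,0,0]]]'; python3 -m inch '[[[0,3.5,0,0.9,0],[0,7,0,1.8,0],[0,10.5,0,2.7,0],[0,14,0,3.6,0],[0,17.5,0,4.5,0]]]';python3 -m inch '[[[0,3.5,0,0.9,0],[0,7,0,1.8,0],[0,10.5,0,2.7,0],[0,14,0,3.6,0],[0,17.5,0,4.5,0]]]';python3 -m inch '[[[0,3.5,0,0.9,0],[0,7,0,1.8,0],[0,10.5,0,2.7,0],[0,14,0,3.6,0],[0,15.9,0,4.2,0]]]'; python3 -m inch '[[[0,0,0,0,0],[0,0,0,0,0]]]'
python3 - <<'E'
from h import *
s=read_state();p=s['tcp_pos'];print(p)
d=np.array([.53,.2085])-p[:2];print("cm tx tz",100*(d@[.336,.942]),100*(d@[-.942,.336]))
def st(a):
    a=a.astype(float);return np.clip((a-a.min())/(np.percentile(a,99)-a.min())*255,0,255).astype(np.uint8)
t=camera("top")["pixels"];c=camera("scene")["pixels"]
cv2.imwrite("pics/close4.png",np.vstack([cv2.resize(st(t[170:250,230:430]),(700,280)),np.hstack([cv2.resize(st(c[135:225,230:350]),(370,280)),cv2.resize(st(c[160:250,345:450]),(330,280))])]))
E
```

```text
time_s: 5.13
tcp_pos: [0.4865, -0.3179, 0.2453]
tcp_rot: [-1.364, -0.958, 0.951]
force: [1.0, -1.1, -0.4]
width: 0.0007
time_s: 5.55
tcp_pos: [0.4998, -0.1345, 0.2376]
tcp_rot: [-1.351, -0.952, 0.953]
force: [0.2, 0.2, 0.2]
width: 0.0005
time_s: 5.97
tcp_pos: [0.5162, 0.0455, 0.2377]
tcp_rot: [-1.351, -0.952, 0.954]
force: [0.5, 0.4, -0.1]
width: 0.0002
time_s: 6.38
tcp_pos: [0.5305, 0.2112, 0.2373]
tcp_rot: [-1.35, -0.954, 0.955]
force: [-0.5, -0.4, 0.5]
width: 0.0007
time_s: 6.55
tcp_pos: [0.5301, 0.2082, 0.2374]
tcp_rot: [-1.351, -0.953, 0.957]
force: [0.4, 0.1, -0.5]
width: 0.0003
[0.53012787 0.20821559 0.23739405]
cm tx tz 0.022494702036894763 0.021601898731688895
```

View pics/close4.png

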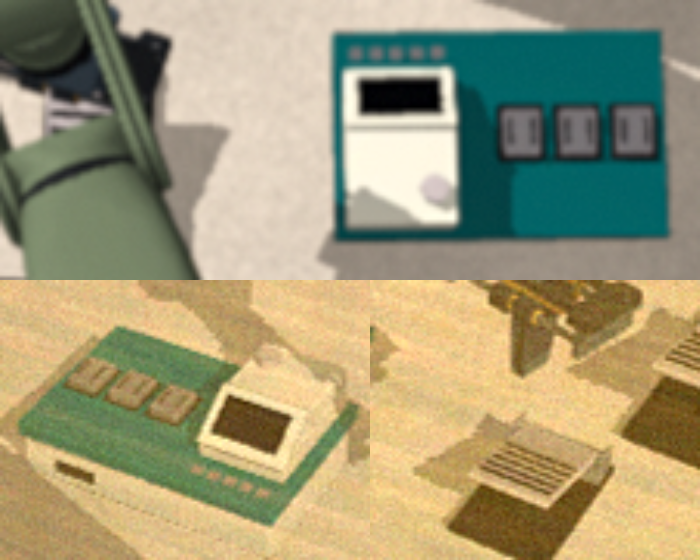

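The modules are now level in both views, and the arm is over the treadle.

```bash
python3 -m inch '[[[0,0,3.5,0,0],[0,0,7,0,0],[0,0,10,0,0],[0,0,12,0,0],[0,0,12.5,0,0]]]'; python3 -m inch '[[[0,0,0.8,0,0],[0,0,1.6,0,0],[0,0,2.4,0,0],[0,0,3,0,0],[0,0,3.4,0,0]]]'; python3 -m inch '[[[0,0,0.2,0,0],[0,0,0.4,0,0],[0,0,0.4,0,0]]]'
```

```text
time_s: 7.07
tcp_pos: [0.5283, 0.2051, 0.1102]
tcp_rot: [-1.351, -0.945, 0.957]
force: [-0.7, 0.2, -0.3]
width: 0.0003
time_s: 7.48
tcp_pos: [0.5329, 0.208, 0.0811]
tcp_rot: [-1.354, -0.958, 0.949]
force: [3.3, -1.2, 6.0]
width: 0.0006
time_s: 7.73
tcp_pos: [0.5332, 0.208, 0.0774]
tcp_rot: [-1.355, -0.959, 0.949]
force: [3.2, -2.2, 6.9]
width: 0.0005
```

```bash
python3 -m inch '[[[0,0,0.2,0,0],[0,0,0.4,0,0],[0,0,0.6,0,0],[0,0,0.8,0,0],[0,0,0.8,0,0]]]'; python3 -m inch '[[[0,0,0.1,0,0],[0,0,0.2,0,0],[0,0,0.3,0,0],[0,0,0.3,0,0]]]'
```

```text
time_s: 8.15
tcp_pos: [0.5337, 0.208, 0.072]
tcp_rot: [-1.355, -0.96, 0.948]
force: [0.7, -4.7, 19.7]
width: 0.0001
time_s: 8.48
tcp_pos: [0.5337, 0.208, 0.0714]
tcp_rot: [-1.356, -0.961, 0.947]
force: [-3.9, -5.7, 34.1]
width: 0.0006
```

Force is 34 N with no further travel, so it's on the stop. Hold about 1.2 s, look, then lift.

```bash
python3 -m inch '[[[0,0,0,0,0],[0,0,0,0,0],[0,0,0,0,0],[0,0,0,0,0],[0,0,0,0,0]]]'; python3 -m inch '[[[0,0,0,0,0],[0,0,0,0,0],[0,0,0,0,0],[0,0,0,0,0],[0,0,0,0,0]]]'; python3 -m inch '[[[0,0,0,0,0],[0,0,0,0,0]]]'
python3 - <<'E'
from h import *
c=camera("scene")["pixels"][160:250,345:450].astype(float)
a=np.clip((c-c.min())/(np.percentile(c,99)-c.min())*255,0,255).astype(np.uint8)
cv2.imwrite("pics/hold.png",cv2.resize(a,None,fx=6,fy=6,interpolation=cv2.INTER_CUBIC))
E
```

```text
time_s: 8.9
tcp_pos: [0.5337, 0.208, 0.0714]
tcp_rot: [-1.356, -0.961, 0.947]
force: [-4.2, -4.7, 34.2]
width: 0.0008
time_s: 9.32
tcp_pos: [0.5337, 0.208, 0.0713]
tcp_rot: [-1.356, -0.961, 0.947]
force: [-3.9, -4.8, 33.9]
width: 0.0008
time_s: 9.48
tcp_pos: [0.5337, 0.208, 0.0714]
tcp_rot: [-1.356, -0.961, 0.947]
force: [-3.9, -5.5, 33.8]
width: 0.0004
```

View pics/hold.png

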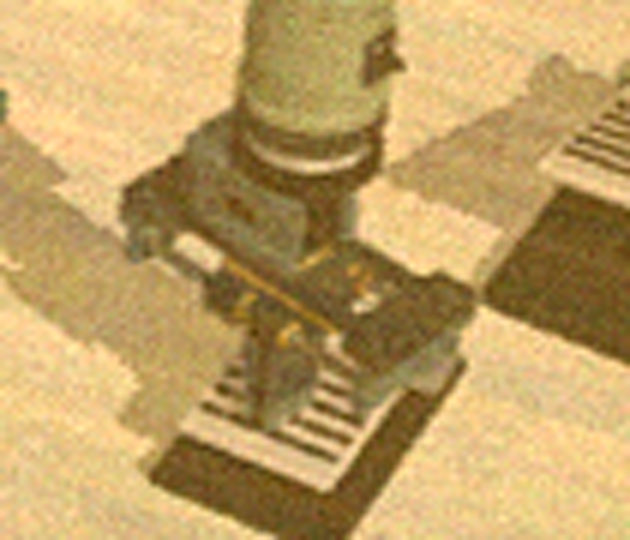

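The treadle lies flat on the base pad with the fingertips mid-ribs, at about (268,425) in the crop. Now I'll lift.

```bash
python3 -m inch '[[[0,0,-1,0,0],[0,0,-2,0,0],[0,0,-3,0,0],[0,0,-5,0,0],[0,0,-8,0,0]]]'; python3 -m inch '[[[0,0,-3,0,0],[0,0,-6,0,0],[0,0,-9,0,0],[0,0,-9,0,0]]]'; python3 -m inch '[[[0,0,0,0,0],[0,0,0,0,0],[0,0,0,0,0]]]'
python3 - <<'E'
from h import *
def st(a):
    a=a.astype(float);return np.clip((a-a.min())/(np.percentile(a,99)-a.min())*255,0,255).astype(np.uint8)
t=camera("top")["pixels"];c=camera("scene")["pixels"]
cv2.imwrite("pics/end.png",np.vstack([cv2.resize(t[80:280,110:530],(700,333)),np.hstack([cv2.resize(st(c[135:225,230:350]),(340,255)),cv2.resize(st(c[160:250,345:450]),(360,255))])]))
E
```

```text
time_s: 9.95
tcp_pos: [0.5283, 0.2072, 0.1432]
tcp_rot: [-1.35, -0.947, 0.959]
force: [-0.2, 0.0, -0.5]
width: 0.0007
time_s: 10.28
tcp_pos: [0.5329, 0.2089, 0.241]
tcp_rot: [-1.354, -0.962, 0.945]
force: [0.2, -0.2, 0.3]
width: 0.0007
time_s: 10.53
tcp_pos: [0.5296, 0.2075, 0.2332]
tcp_rot: [-1.351, -0.95, 0.956]
force: [0.4, 0.6, -0.3]
width: 0.0005
```

View pics/end.png

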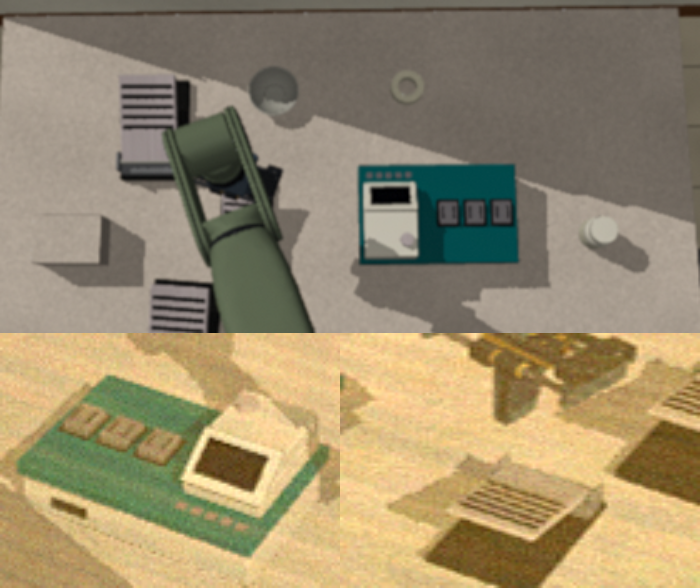

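The treadle is back up (crop (520,500)), the three modules are level, the bystanders are where they were, and the gripper is clear.

```bash
python3 -c "from station import *; print(job_done())"
```

```text
the job is handed in; nothing more can be done
None
```

I pressed the proud module fully home, then tested the smallest foot switch and handed the job in at about 10.5 s. No verdict was reported.

- **Module:** It was the one in the y = −130 mm bay. I pressed it with closed fingertips until the travel stopped, with 22 N on the stop. The tips read 87 mm above the bench, the stated home height, and both views then showed the three modules level.
- **Foot switch:** I pressed the treadle to its stop, with the tips at 46–47 mm and 34 N, and held it about 1.3 s. The picture after lifting showed it back up.
- **Final check:** The dish, tape roll, carton and jar looked unmoved by eye in the last top view, though I did not measure them. The gripper was clear, with wrist force near zero.
- **Disagreements:** Two-view heights came out 3–10 mm off the stated ones, because the hazy scene camera gave poor points. I used the top view with the known heights for the press positions. The two module position estimates differed by about 4 mm in y, well within the 36 mm module top.

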